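Build up a glaze sample in the tile holder

ROBOT

A 6-joint arm with a two-finger parallel gripper is mounted at the origin on the work surface; the furniture and walls round the work are solid. World frame = base frame: x ahead of the robot, y to its left, z up, the work surface at z = 0. Lengths are in m, angles in rad, forces in N, time in s.
With the tool pointing down it reaches from about 0.225 to 0.725 m from the base axis. Payload 3.1 kg.
Tool frame: the origin (TCP) lies between the finger pads; the fingertips stand r.tips_ahead ahead of it and the grasp point (between the pads) is the TCP (r.tips_ahead is the distance from the TCP to the fingertips, in m); y points along the fingers, z is the direction in which the jaws open and shut, and the axes are right-handed (so a half turn about y gives the same grasp; the last joint's range is limited). The gripper opens to 85 mm and grips with 20 to 120 N. Pads are 22 mm wide; open, the fingers measure 114 mm over their backs; the gripper's body (76 mm by 85 mm) begins 54 mm behind the grasp point. The pads swing forward as they close: fully open they stand 13 mm farther back than shut.
Start: joints at [1.168, 0.048, 0.099, 1.622, 0, 1.443], TCP at [0.142, 0.505, 0.25] pointing down, gripper open.
Joint ranges: [-2.91, 2.91], [-0.99, 1.94], [-1.21, 1.42], [-2.12, 2.29], [-1.49, 1.47], [-3.14, 3.14]. Speed limits (rad/s): [2.79, 2.79, 3.14, 3.14, 3.14, 3.14].

INTERFACE

Orientations are given as a rotation vector (axis times angle).
In Python, from cell import r gives the robot as it stands. The module is installed in compiled form; this text tells all that it offers.
- The arm moves only by the tool send_rows, never from a script. Its argument "moves" is one flat list of numbers, 7 for each row, row after row: the shift along the tool's x, y, z in mm, then the turn, a rotation vector about the tool's x, y, z in rad, then the closure, from -1 (fully open) to 1 (shut), so that 0 is half open. A call has 1 to 20 rows; each row shifts and turns the commanded pose from where the row before left it, along the tool's axes as they then stand; what a row does not reach is not made up. A row lasts 1/8 s, in which the tool goes at most 62.5 mm and 10.7 degrees, less where a joint would pass 70% of its speed; a pose out of reach is approached as far as the arm can. A call with a gripper value outside its range is refused whole. The fingers move at their own pace and stop on an object; the grip force is fixed at half the most. Time passes only in rows, so rows that do not move let the fingers close. It gives the time, the measured TCP pose, the force and the opening at its end, in the units of the state.
- r.state(): the state, without advancing time (a new reading comes with each control period).
- r.grab_frame(name): name is "scene" or "side" or "wrist"; returns the picture (480x640x3 uint8, blue, green, red); there is no depth.
- r.get_calibration(name): a dict with "fovy" (degrees; the focal length in pixels is half the picture's height over the tangent of half this angle, whatever the lens; pixels are square), "cx", "cy" (the principal point, pixels), "R" (3x3) and "t" (3): a world point X has camera coordinates R X + t; the wrist camera has in their place "T_tool_cam" (4x4, takes a point from camera to tool coordinates, whose origin is the TCP and whose axes are the tool frame's). Camera axes: x right, y down, z forward; pixel columns grow to the right and rows downward; lengths in m; the calibration is good to about 2 mm. A picture is of the moment at which its call begins: read the wrist's pose just before it. get_calibration takes no time and is no camera call.
- r.hand_in(): hands the job in, once; it reports no verdict.
The state is a dict: "time": time; "joints": joint angles; "dq": joint speeds; "joint_efforts": joint torques, N m; "tcp_pos": TCP position; "ee_rot": TCP orientation; "force": force on the tool from outside, world axes, zero at the start; "wrist_torque": the same for the moment, N m; "opening": finger opening in m.
Only numpy, scipy, OpenCV 4.12 (cv2) and the standard library are available. Lean on these libraries where they do the work, as an engineer would, in place of code of your own. Each camera call takes 0.05 s, during which the arm holds its last target.

TASK

Mount the blue glaze sample in the small wooden tile holder: first lay the green spacer flat between the corner guides, then the blue tile on top of it, then the dark wooden retaining frame, turned so that its wide notch goes over the wide metal tongue and its narrow notch over the narrow one and it sits fully down on the tile. Finally swing the brass catch fully across the frame to lock it in. Leave the red tile and the other things on the table where they are.

Things in the scene. Friction and masses are not known exactly. Their poses are not given: they have to be found in the camera images.
- holder: Light wooden tile holder, fixed. Origin: underside below the stack's centre. Foot 56 x 118 mm (y -48 to +70), 6 mm thick; pedestal 26 x 44 mm, top at z 16 mm. End guides wrapped round the corners bound a pocket 37 (x) x 53 (y) mm, upright to z 28, then flaring outward 4 mm up to z 36 mm. Long sides open for |y| < 20 mm, so fingers can straddle the stack along x. Catch post at y +56 mm.
- seat (a point): Centre of the pedestal's top, where the stack begins (16 mm above the table); axes as the holder's. Seated heights above it: spacer 0 to 8 mm, tile 8 to 15 mm (contact height), frame 15 to 33 mm.
- wide_tongue (a point): Top centre of the wide upright aluminium key tongue at the holder's +y end (y 36 mm): 20 (x) x 4 (y) mm, top 48 mm above the table, uppermost 4 mm tapered in x. The frame's notches clear the tongues by 2 mm in x and 3 mm in y.
- narrow_tongue (a point): Top centre of the narrow aluminium key tongue at the holder's -y end (y -36 mm): 8 (x) x 4 (y) mm, top 48 mm above the table.
- spacer_center (a point): Centre of the green spacer, a plain green plastic plate 33 (its x) x 49 (its y) x 8 mm, 20 g; z up. It lies flat on the table at the start. Either way round is right.
- blue_tile_center (a point): Centre of the glaze test tile with the blue top, 34 (its x) x 50 (its y) mm; the terracotta body that is gripped is 7 mm thick (centre 3.5 mm above its underside), with the thin glaze layer on top up to 9 mm; z up. Lies flat with the glaze up at the start. Either way round is right.
- red_tile_center (a point): Centre of the other test tile, same size with a red-brown top; stays where it is.
- frame_center (a point): Dark brown wooden retaining frame with a window, 50 g; point: centre of its plate, 13 mm above its underside. Plate 44 (its x) x 82 (its y) x 10 mm; under it a lip 32 x 48 x 8 mm on which it rests (18 mm in all). Open notches 10 mm deep in its y ends: 24 mm wide at +y (two brass dots), 12 mm wide at -y. Its +y must point to the holder's +y. Grip across x at mid-length.
- catch (a joint): Brass swivel catch, rad. 0: fully out, 0.7 rad outward of the holder's +x direction. Grows clockwise from above, past +x; at its stop, 2.271, the bar points to the holder's -y across the frame. Stays where left; about 1 N at the knob moves it. Bar 40 x 14 x 6 mm, underside 51 mm above the table, 2 mm over a seated frame. Starts between 0 and 0.5, clear of the stack.
- catch_knob (a point): Centre of the catch's knob: upright black round peg, 12 mm diameter, 22 mm high (57 to 79 mm above the table; this point at 68 mm), 30 mm from the pivot. Can be pinched or pushed; it travels on a circle about catch_pivot.
- catch_pivot (a point): Axis of the catch (vertical), at the holder's y = +56 mm, 51 mm above the table.
- pinch_pot: Small grey clay pot, 75x68x44 mm, loose; origin at its underside. Stays where it is.
- kidney_rib: Flat brown wooden kidney-shaped rib, 62x100x8 mm, loose; stays where it is.

How it is judged:
By the outcome, as a careful person would: the job done as asked, in the order asked, and still so for the second after the job is handed in, with the robot touching nothing.
It also fails if it takes over 70 s, if anything falls off the work surface, if the arm or the gripper's body presses on something with over 40 N, if the wrist force passes 120 N, or if a joint passes its speed limit or range.

## Working session

There is one attempt and no reset: what is moved stays moved. The work goes in short steps, Python scripts to look and compute and a tool call to move; the robot and the scene stay as the last step left them, time stands still between calls to the robot, and variables do not carry over. Pictures are saved under pics/ and viewed, and the job is handed in when it is done.

Besides the shell and the picture viewer there is one more tool, called after ">>>" by a JSON object that holds its "api" and its "payload", one argument or row to a line. send_rows: Moves the arm, as the interface text tells. Its arguments: {"type":"object","properties":{"moves":{"type":"array"}},"required":["moves"]}

```bash
mkdir -p pics; python3 - <<'E'
from cell import r
import cv2
s=r.state();print(s);print(r.tips_ahead)
for n in ["scene","side","wrist"]:
    print(n,r.get_calibration(n)); cv2.imwrite(f"pics/{n}0.png",r.grab_frame(n))
E
```

```text
{'time': 0.0, 'joints': array([ 1.16821481e+00,  4.87176936e-02,  9.76099762e-02,  1.62200003e+00,
       -2.16774531e-06,  1.44301591e+00]), 'dq': array([ 1.91998550e-05,  9.17220361e-04,  1.12426753e-03, -1.32441723e-03,
       -1.70361016e-03,  3.82752219e-04]), 'joint_efforts': array([ 1.21528079e-03, -3.38781059e+01,  3.20016181e+01,  2.02970894e-02,
       -6.32785395e-05,  1.84482232e-06]), 'tcp_pos': array([0.14224263, 0.50477974, 0.24914039]), 'ee_rot': array([-1.56224576,  0.21624702, -0.215296  ]), 'force': array([ 0.52427051, -0.99378551,  0.20480113]), 'wrist_torque': array([0.03921247, 0.00030394, 0.03574662]), 'opening': 0.08520847671394696}
0.019
scene {'fovy': 47.456283782083766, 'cx': 326.6107952732017, 'cy': 229.62088420455476, 'R': array([[-0.85807485, -0.51329814,  0.01525052],
       [-0.32326162,  0.51684102, -0.79270252],
       [ 0.39901064, -0.685128  , -0.60941786]]), 't': array([0.35815272, 0.1922496 , 1.37570593])}
side {'fovy': 44.891143619333306, 'cx': 319.1571007539015, 'cy': 230.05597409802076, 'R': array([[ 0.99894621, -0.04208242,  0.01831771],
       [-0.01595396, -0.69260995, -0.72113586],
       [ 0.04303417,  0.72008369, -0.69255147]]), 't': array([-0.43801788,  0.04291604,  1.41425552])}
wrist {'fovy': 66.533477186105, 'cx': 321.7466357507574, 'cy': 240.20109018318604, 'T_tool_cam': array([[-1.17812723e-03,  9.55000336e-01,  2.96602377e-01,
        -7.56570357e-02],
       [-5.80431908e-04, -2.96603185e-01,  9.55000635e-01,
        -1.23202463e-01],
       [ 9.99999138e-01,  9.52954770e-04,  9.03748957e-04,
        -8.10167571e-05],
       [ 0.00000000e+00,  0.00000000e+00,  0.00000000e+00,
         1.00000000e+00]])}
```

View pics/scene0.png

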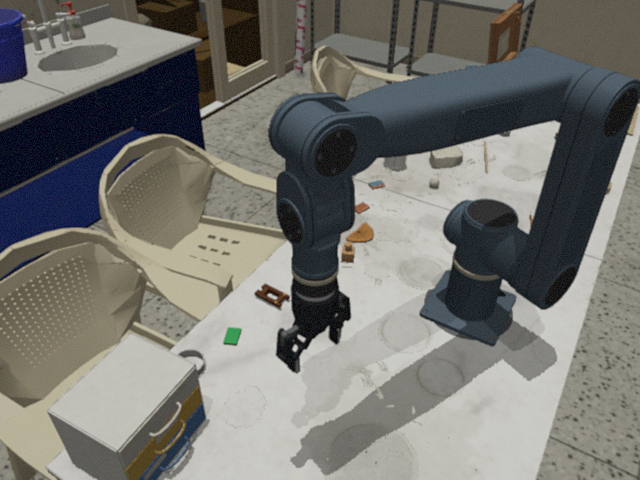

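View pics/side0.png

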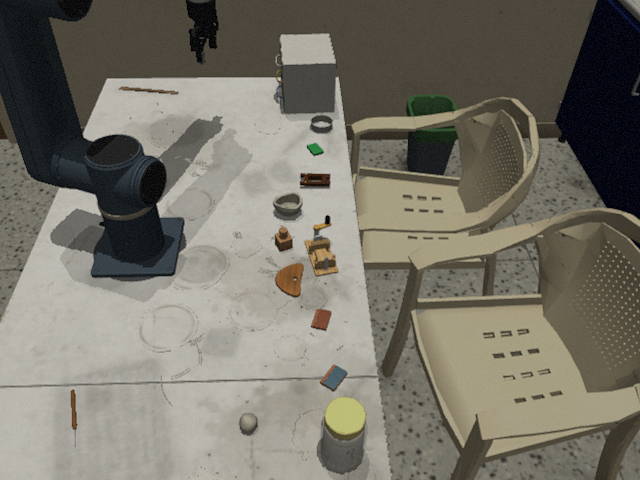

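View pics/wrist0.png

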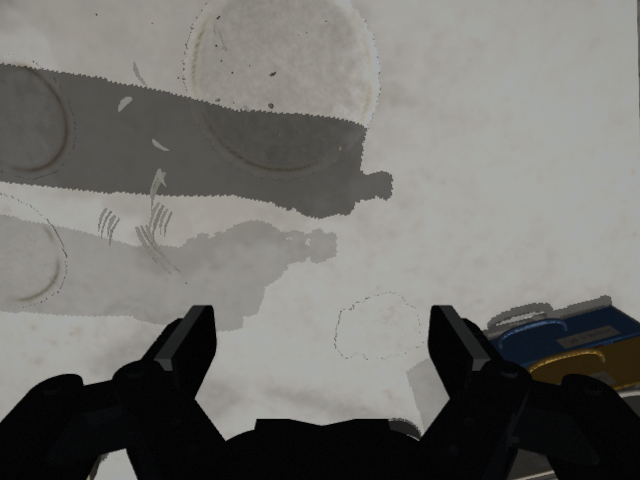

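The scene view has the arm over the middle of the table. The side view shows green (315,149), frame (315,180), holder (322,258), red (320,319) and blue (334,377). The wrist sees only bare table.

```bash
cat > h.py <<'E'
from cell import r
import numpy as np, cv2
from scipy.spatial.transform import Rotation as Ro
def tool():
    s=r.state(); T=np.eye(4); T[:3,:3]=Ro.from_rotvec(s['ee_rot']).as_matrix(); T[:3,3]=s['tcp_pos']; return T
def cam(name,T=None):
    c=r.get_calibration(name); f=240/np.tan(np.radians(c['fovy']/2))
    K=np.array([[f,0,c['cx']],[0,f,c['cy']],[0,0,1]])
    if name=='wrist':
        W=T@c['T_tool_cam']; R=W[:3,:3].T; t=-R@W[:3,3]
    else: R,t=np.array(c['R']),np.array(c['t'])
    return K,R,t
def cast(C,uv,z):
    K,R,t=C; uv=np.atleast_2d(uv).astype(float); d=(np.c_[uv,np.ones(len(uv))]@np.linalg.inv(K).T)@R; o=-R.T@t
    return o+d*((z-o[2])/d[:,2])[:,None]
def proj(C,X):
    K,R,t=C; p=(np.atleast_2d(X)@R.T+t)@K.T; return p[:,:2]/p[:,2:]
E
python3 - <<'E'
from h import *
C=cam('side')
for n,p,z in [('sp',(315,149),.008),('fr',(315,180),.018),('hold',(322,262),.03),('knob',(327,219),.07),('red',(320,319),.009),('blue',(334,377),.009),('pot',(288,203),.04),('rib',(290,279),.008),('box',(306,110),0),('can',(344,465),0)]: print(n,cast(C,p,z).round(3))
T=tool();print(T.round(3))
im=cv2.imread('pics/side0.png'); cv2.imwrite('pics/sidez.png',cv2.resize(im[110:410,250:400],None,fx=2,fy=2,interpolation=cv2.INTER_CUBIC)[:600])
E
```

```text
sp [[0.442 0.387 0.008]]
fr [[0.436 0.231 0.018]]
hold [[ 0.441 -0.087  0.03 ]]
knob [[0.457 0.017 0.07 ]]
red [[ 0.43  -0.235  0.009]]
blue [[ 0.452 -0.379  0.009]]
pot [[0.363 0.112 0.04 ]]
rib [[ 0.366 -0.118  0.008]]
box [[0.422 0.611 0.   ]]
can [[ 0.46  -0.553  0.   ]]
[[ 0.962 -0.001  0.271  0.142]
 [-0.271 -0.002  0.962  0.505]
 [-0.    -1.    -0.002  0.249]
 [ 0.     0.     0.     1.   ]]
```

View pics/sidez.png

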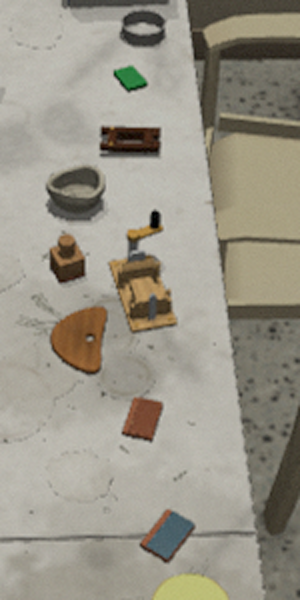

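>>> {"api": "send_rows", "payload": {
  "moves": [53, 0, -18, 0, 0, 0, -1, 53, 0, -18, 0, 0, 0, -1, 53, 0, -18, 0, 0, 0, -1, 53, 0, -18, 0, 0, 0, -1, 50, 0, -18, 0, 0, 0, -1, 30, 0, -18, 0, 0, 0, -1, 0, 0, 0, 0, 0, 0, -1, 0, 0, 0, 0, 0, 0, -1]
}}

```text
time: 1.15
tcp_pos: [0.3938, 0.3222, 0.25]
ee_rot: [-1.56, 0.217, -0.215]
force: [-0.3, 0.3, -0.4]
opening: 0.0854
```

```bash
python3 - <<'E'
from h import *
T=tool(); im=r.grab_frame('wrist'); cv2.imwrite('pics/w1.png',im); np.save('w1.npy',T); print(T.round(4), r.state()['time'])
E
```

```text
[[ 9.624e-01 -1.100e-03  2.715e-01  3.938e-01]
 [-2.715e-01  0.000e+00  9.624e-01  3.222e-01]
 [-1.000e-03 -1.000e+00 -3.000e-04  2.500e-01]
 [ 0.000e+00  0.000e+00  0.000e+00  1.000e+00]] 1.2
```

View pics/w1.png

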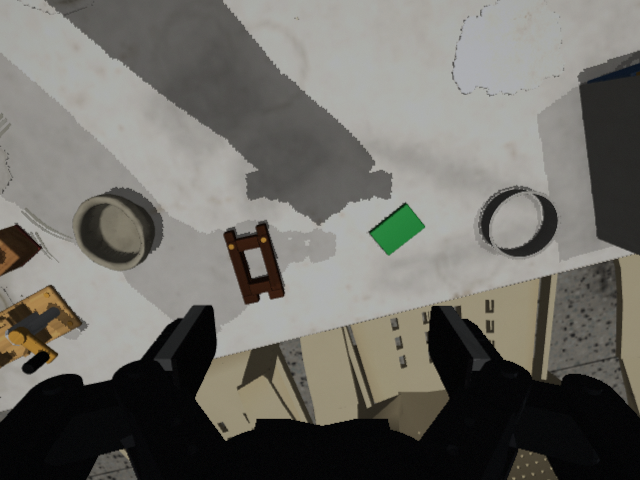

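Green spacer at (397,228). The frame is centred near (254,263), with its brass dots (+y end) at the top, (237,245) and (263,240). The pot, holder edge and ring are also in view.

```bash
cat >> h.py <<'E'
def rect(mask,C,z,ero=None):
    cs,_=cv2.findContours(mask.astype(np.uint8),cv2.RETR_EXTERNAL,cv2.CHAIN_APPROX_NONE)
    out=[]
    for c in cs:
        if cv2.contourArea(c)<80: continue
        P=cast(C,c[:,0,:],z)[:,:2]
        (cx,cy),(a,b),th=cv2.minAreaRect((P*1000).astype(np.float32))
        if a>b: a,b,th=b,a,th-90   # th = azimuth deg of short side
        out.append((round(cx,1),round(cy,1),round(a,1),round(b,1),round(th,1),cv2.boundingRect(c)))
    return out
E
python3 - <<'E'
from h import *
im=cv2.imread('pics/w1.png'); C=cam('wrist',np.load('w1.npy'))
h=cv2.cvtColor(im,cv2.COLOR_BGR2HSV)
g=(h[...,0]>45)&(h[...,0]<80)&(h[...,1]>120)
print(rect(g,C,.008))
m=(h[...,2]<110)&(h[...,1]>110)&((h[...,0]<20)|(h[...,0]>170)); m[:,:200]=0;m[:200]=0;m[310:]=0;m[:,300:]=0
print(rect(cv2.morphologyEx(m.astype(np.uint8),cv2.MORPH_CLOSE,np.ones((3,3))),C,.018))
print('dots',cast(C,[(237,245),(263,240)],.018).round(4))
E
```

```text
[(439.5, 390.0, 33.2, 47.6, 25.0, (370, 204, 55, 51))]
[(433.6, 238.8, 43.9, 81.3, 86.6, (224, 224, 60, 80))]
dots [[0.4085 0.2284 0.018 ]
 [0.4106 0.2556 0.018 ]]
```

>>> {"api": "send_rows", "payload": {
  "moves": [13, 0, 39, 0, 0, 0, -1, 12.6, 0, 38.7, 0, 0, 0, -1, 0, 28, 0, 0, 0.172, 0, -1, 0, 28, 0, 0, 0.172, 0, -1, 0, 28, 0, 0, 0.172, 0, -1, 0, 28, 0, 0, 0.172, 0, -1, 0, 28, 0, 0, 0.172, 0, -1, 0, 0, 0, 0, 0, 0, -1, 0, 0, 0, 0, 0, 0, -1]
}}

```text
time: 2.33
tcp_pos: [0.4397, 0.3909, 0.1114]
ee_rot: [-1.385, 0.879, -0.88]
force: [-0.1, 0.2, -0.6]
opening: 0.0855
```

```bash
cat > snap.py <<'E'
import sys
from h import *
n=sys.argv[1]
T=tool(); im=r.grab_frame('wrist'); cv2.imwrite(f'pics/{n}.png',im); np.save(f'{n}.npy',T)
s=r.state(); print(s['time'].round(2) if hasattr(s['time'],'round') else s['time'],s['tcp_pos'].round(4),'zaz',np.degrees(np.arctan2(T[1,2],T[0,2])).round(2),'y',T[:3,1].round(4),'F',s['force'].round(1),'op',round(s['opening'],4),'q',s['joints'].round(2))
E
python3 snap.py w2; python3 - <<'E'
from h import *
im=cv2.imread('pics/w2.png'); C=cam('wrist',np.load('w2.npy'))
h=cv2.cvtColor(im,cv2.COLOR_BGR2HSV)
g=(h[...,0]>45)&(h[...,0]<80)&(h[...,1]>120)
print(rect(g,C,.008))
E
```

```text
2.375 [0.4403 0.391  0.1121] zaz 25.2 y [ 1.e-03  8.e-04 -1.e+00] F [ 0.1 -0.4  1. ] op 0.0858 q [0.61 0.22 0.02 1.36 0.   1.74]
[(440.3, 391.6, 32.0, 49.0, 24.9, (298, 211, 51, 72))]
```

View pics/w2.png

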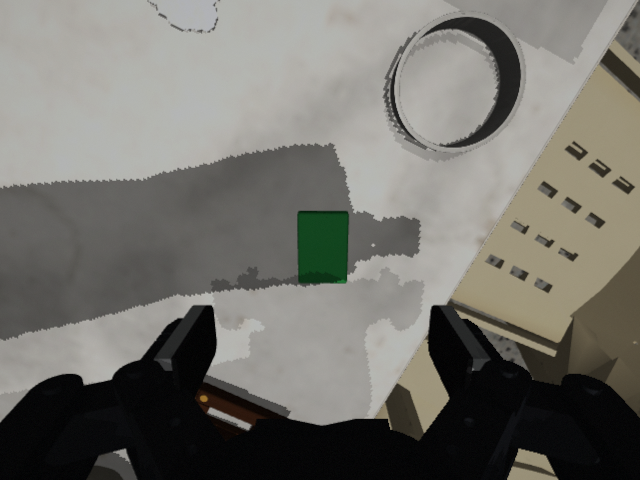

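>>> {"api": "send_rows", "payload": {
  "moves": [0, 30, 0, 0, 0, 0, 0, 0, 30, 0, 0, 0, 0, 0, 0, 20, 0, 0, 0, 0, 0, 0, 7, 0, 0, 0, 0, 0, 0, 0, 0, 0, 0, 0, 0, 0, 0, 0, 0, 0, 0, 0]
}}

```text
time: 3.12
tcp_pos: [0.4411, 0.3908, 0.0252]
ee_rot: [-1.382, 0.881, -0.883]
force: [0.7, -0.0, 0.2]
opening: 0.0426
```

```bash
python3 snap.py w3
```

```text
3.175 [0.441  0.3907 0.0251] zaz 25.0 y [ 0.0026  0.0018 -1.    ] F [0.8 0.4 0.5] op 0.0427 q [ 0.61  0.28 -0.09  1.2   0.    1.75]
```

View pics/w3.png

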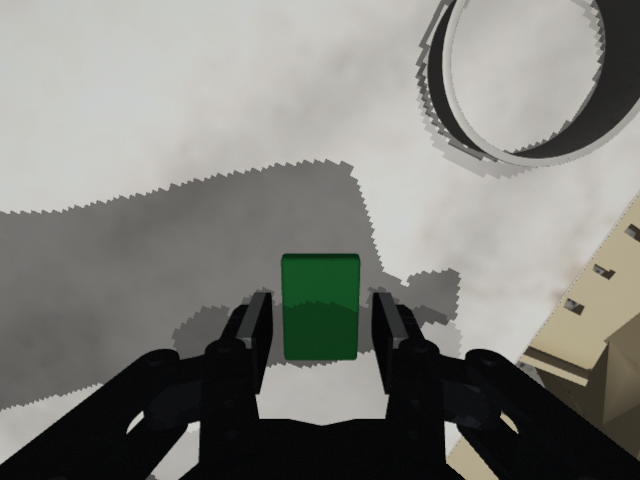

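>>> {"api": "send_rows", "payload": {
  "moves": [-1, 3, 0, 0, 0, 0, 0, 0, 1.5, 0, 0, 0, 0, 0, 0, 0, 0, 0, 0, 0, 0]
}}

```text
time: 3.55
tcp_pos: [0.4393, 0.3907, 0.0185]
ee_rot: [-1.385, 0.883, -0.882]
force: [0.2, -0.2, -0.9]
opening: 0.0428
```

>>> {"api": "send_rows", "payload": {
  "moves": [0, 0, 0, 0, 0, 0, 0.6, 0, 0, 0, 0, 0, 0, 0.6, 0, 0, 0, 0, 0, 0, 0.6]
}}

```text
time: 3.92
tcp_pos: [0.4397, 0.391, 0.019]
ee_rot: [-1.384, 0.882, -0.882]
force: [0.5, 0.4, 0.7]
opening: 0.0312
```

```bash
python3 snap.py w4
```

```text
3.975 [0.4397 0.391  0.0191] zaz 24.98 y [ 4.e-04  3.e-04 -1.e+00] F [-0.6 -0.6  1.9] op 0.0308 q [ 0.61  0.28 -0.1   1.19  0.    1.75]
```

View pics/w4.png

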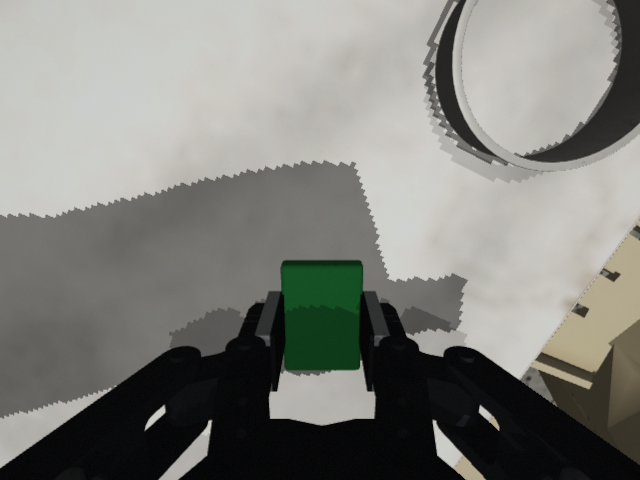

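>>> {"api": "send_rows", "payload": {
  "moves": [0, -20, 0, 0, 0, 0, 1, 0, -55, 0, 0, 0, 0, 1, 0, -55, 0, 0, 0, 0, 1, 0, -50, 0, 0, 0, 0, 1, 52, 0, -24, 0, 0, 0, 1, 52, 0, -24, 0, 0, 0, 1, 52, 0, -24, 0, 0, 0, 1, 52, 0, -24, 0, 0, 0, 1, 52, 0, -24, 0, 0, 0, 1, 52, 0, -24, 0, 0, 0, 1, 52, 0, -24, 0, 0, 0, 1, 52, 0, -24, 0, 0, 0, 1, 52, 0, -24, 0, 0, 0, 1, 0, 0, 0, 0, 0.12, 0, 1, 0, 0, 0, 0, 0.12, 0, 1, 0, 0, 0, 0, 0, 0, 1, 0, 0, 0, 0, 0, 0, 1]
}}

```text
time: 6.1
tcp_pos: [0.4413, -0.1244, 0.1987]
ee_rot: [-1.296, 1.062, -1.062]
force: [-0.0, 0.8, -0.1]
opening: 0.0308
```

```bash
python3 snap.py w5
```

```text
6.15 [ 0.4413 -0.1243  0.1987] zaz 11.35 y [-3.e-04  2.e-04 -1.e+00] F [-0.7 -0.2 -0.6] op 0.0309 q [-0.42 -0.13 -0.18  1.53 -0.    0.95]
```

View pics/w5.png

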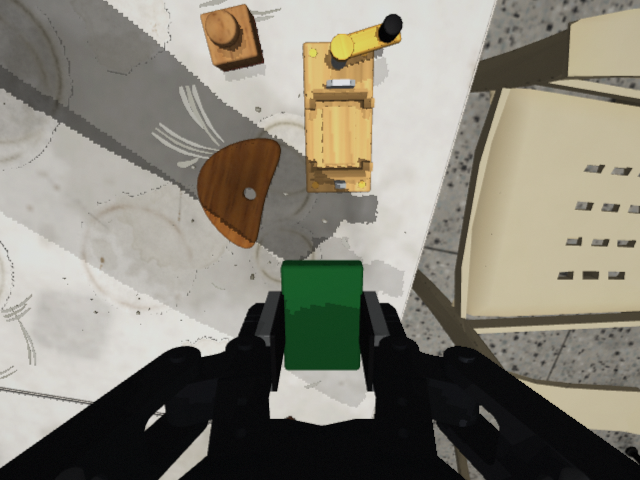

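The holder is at about (338,117) in the wrist view: foot corners near (304,42), (374,43), (371,191) and (307,191). The wide tongue is at (340,83) and the knob at (391,25). I'll zoom in for precise points.

```bash
python3 - <<'E'
from h import *
im=cv2.imread('pics/w5.png'); cv2.imwrite('pics/w5z.png',cv2.resize(im[5:205,280:420],None,fx=3,fy=3,interpolation=cv2.INTER_CUBIC))
C=cam('wrist',np.load('w5.npy'))
h=cv2.cvtColor(im,cv2.COLOR_BGR2HSV)
m=((h[...,0]>10)&(h[...,0]<30)&(h[...,1]>85)); m[:,:298]=0;m[198:]=0;m[:,376:]=0;m[:40]=0
m=cv2.morphologyEx(m.astype(np.uint8),cv2.MORPH_CLOSE,np.ones((5,5)))
print(rect(m,C,.006))
E
```

```text
[(439.3, -42.4, 56.6, 118.0, 12.0, (303, 40, 73, 153))]
```

View pics/w5z.png

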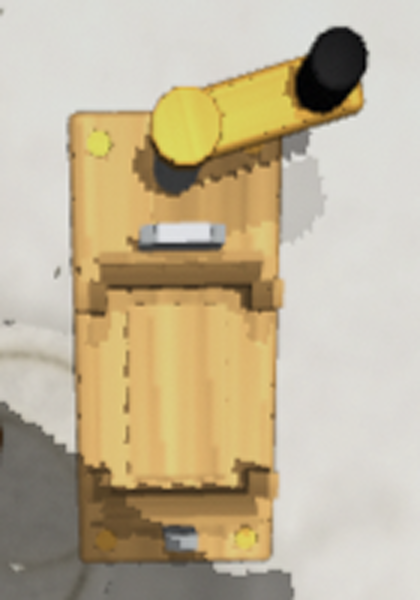

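```bash
python3 - <<'E'
from h import *
C=cam('wrist',np.load('w5.npy'))
def px(a,b): return (280+(a-1)/3,5+(b-1)/3)
w=cast(C,px(184,233),.048)[0];n=cast(C,px(181,533),.048)[0]
d=w-n;print(w,n,np.linalg.norm(d),np.degrees(np.arctan2(d[1],d[0]))-90,(w+n)/2)
c=[px(68,112),px(282,112),px(271,562),px(80,562)]
P=cast(C,c,.006);print(P.round(4)); Q=P.mean(0);print(Q)
a=P[0]-P[3];b=P[1]-P[2];print([np.degrees(np.arctan2(v[1],v[0]))-90 for v in(a,b)],np.linalg.norm(a),np.linalg.norm(b))
print('pivot',cast(C,px(187,127),.057), 'knobtop',cast(C,px(340,50),.079))
E
```

```text
[ 0.43369145 -0.01876211  0.048     ] [ 0.4476646  -0.08632514  0.048     ] 0.0689928458246595 11.684970595635605 [ 0.44067803 -0.05254362  0.048     ]
[[ 0.3993  0.0083  0.006 ]
 [ 0.4534  0.0192  0.006 ]
 [ 0.4782 -0.0949  0.006 ]
 [ 0.424  -0.1058  0.006 ]]
[ 0.43875503 -0.04329747  0.006     ]
[np.float64(12.217599319376376), np.float64(12.257093238311242)] 0.11679093096250452 0.1167912276101423
pivot [[0.42956257 0.00110131 0.057     ]] knobtop [[0.45572141 0.01598416 0.079     ]]
```

```bash
python3 - <<'E'
from h import *
T=np.load('w5.npy');C=cam('wrist',T); im=cv2.imread('pics/w5.png')
h=cv2.cvtColor(im,cv2.COLOR_BGR2HSV)
g=(h[...,0]>45)&(h[...,0]<80)&(h[...,1]>120)
R=rect(g,C,T[2,3]-.011)[0];print(R)
e=np.array([R[0]/1000,R[1]/1000,T[2,3]])-T[:3,3];print('spacer in tool mm',(T[:3,:3].T@e*1000).round(2))
# delta to put spacer center at seat
tgt=np.array([.4411,-.0532]); d=np.array([*(tgt-np.array(R[:2])/1000),0]);print('shift tool',(T[:3,:3].T@d*1000).round(1))
E
```

```text
(441.3, -123.4, 32.3, 49.1, 11.5, (281, 261, 82, 108))
spacer in tool mm [-0.95  0.    0.23]
shift tool [-68.9   0.   13.6]
```

>>> {"api": "send_rows", "payload": {
  "moves": [-23, 20, 4.5, 0, -0.013, 0, 1, -23, 30, 4.5, 0, 0, 0, 1, -23, 35, 4.6, 0, 0, 0, 1, 0, 38, 0, 0, 0, 0, 1, 0, 0, 0, 0, 0, 0, 1, 0, 0, 0, 0, 0, 0, 1]
}}

```text
time: 6.9
tcp_pos: [0.4414, -0.0545, 0.0771]
ee_rot: [-1.3, 1.052, -1.055]
force: [0.7, -0.7, -0.2]
opening: 0.0312
```

```bash
python3 snap.py w6
```

```text
6.95 [ 0.4421 -0.0548  0.0778] zaz 12.0 y [ 1.6e-03 -5.0e-04 -1.0e+00] F [ 0.3  0.  -0.3] op 0.0309 q [-0.27 -0.13 -0.42  1.28 -0.    1.09]
```

View pics/w6.png

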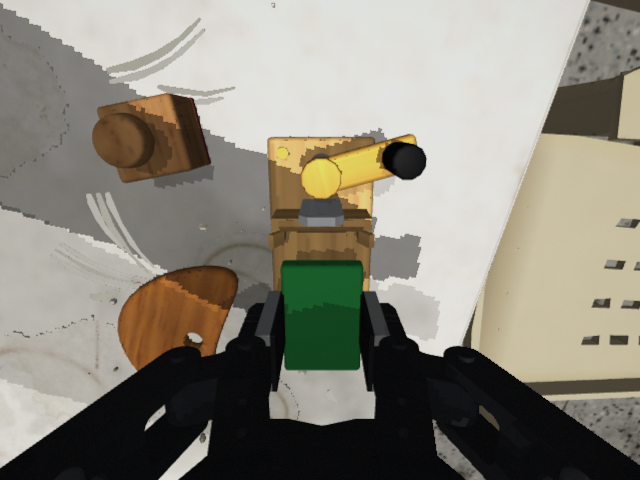

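```bash
python3 - <<'E'
from h import *
T=np.load('w6.npy');C=cam('wrist',T)
im=cv2.imread('pics/w6.png'); cv2.imwrite('pics/w6z.png',cv2.resize(im[120:280,250:440],None,fx=4,fy=4,interpolation=cv2.INTER_CUBIC)[:600,:800])
P=cast(C,[(269,137.5),(374.5,137.5)],.006); L=(P-T[:3,3])@T[:3,:3]*1000; print(L.round(1))
E
```

```text
[[-70.4  71.  -26.9]
 [-70.4  71.1  27.1]]
```

View pics/w6z.png

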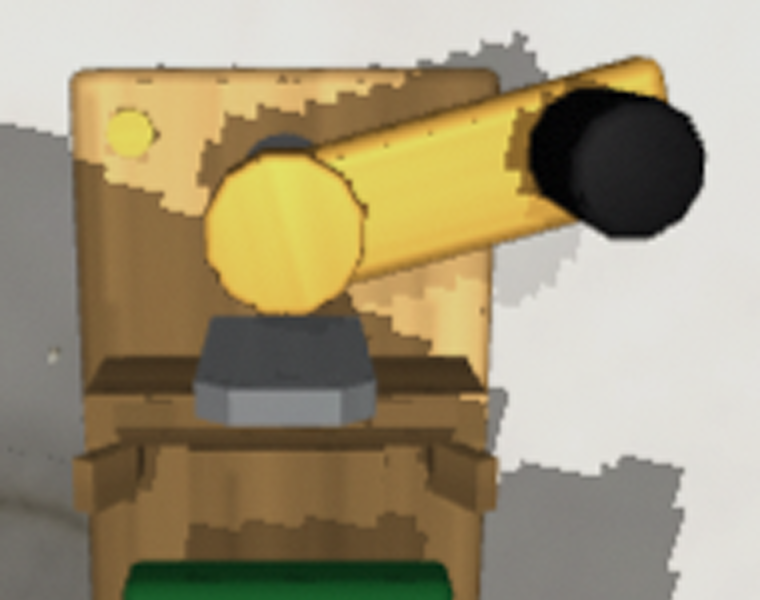

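>>> {"api": "send_rows", "payload": {
  "moves": [0, 18, 0, 0, 0, 0, 1, 0, 14, 0, 0, 0, 0, 1, 0, 5, 0, 0, 0, 0, 1, 0, 3, 0, 0, 0, 0, 1, 0, 1, 0, 0, 0, 0, 1, 0, 0, 0, 0, 0, 0, 1]
}}

```text
time: 7.7
tcp_pos: [0.4409, -0.0544, 0.0351]
ee_rot: [-1.301, 1.053, -1.054]
force: [0.4, -0.5, 0.3]
opening: 0.0308
```

```bash
python3 snap.py w7
```

```text
7.75 [ 0.4409 -0.0544  0.0351] zaz 11.97 y [ 5.e-04 -2.e-04 -1.e+00] F [-0.6  0.4 -0.4] op 0.0313 q [-0.27 -0.1  -0.48  1.19 -0.    1.09]
```

View pics/w7.png

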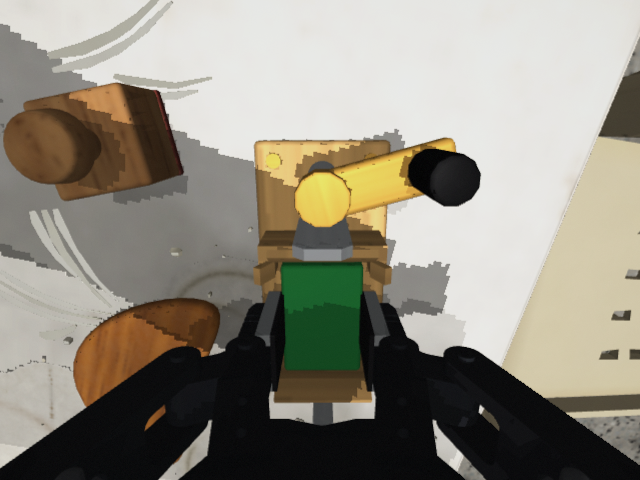

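>>> {"api": "send_rows", "payload": {
  "moves": [0, 1, 0, 0, 0, 0, 1, 0, 0, 0, 0, 0, 0, 0, 0, 0, 0, 0, 0, 0, -0.3, 0, 0, 0, 0, 0, 0, -0.3, 0, -30, 0, 0, 0, 0, -0.3, 0, -50, 0, 0, 0, 0, -0.5, 0, -50, 0, 0, 0, 0, -0.5, 30, 0, 0, 0, 0, 0, -1, 30, 0, 0, 0, 0, 0, -1, 0, 0, 0, 0, 0, 0, -1]
}}

```text
time: 9.0
tcp_pos: [0.4534, -0.1144, 0.1638]
ee_rot: [-1.3, 1.056, -1.056]
force: [0.6, 0.7, 0.8]
opening: 0.0856
```

```bash
python3 snap.py w8
```

```text
9.05 [ 0.453  -0.1133  0.1636] zaz 11.82 y [ 2.e-04 -3.e-04 -1.e+00] F [-0.5 -0.8 -0.1] op 0.0854 q [-0.39 -0.1  -0.22  1.45  0.    0.97]
```

View pics/w8.png

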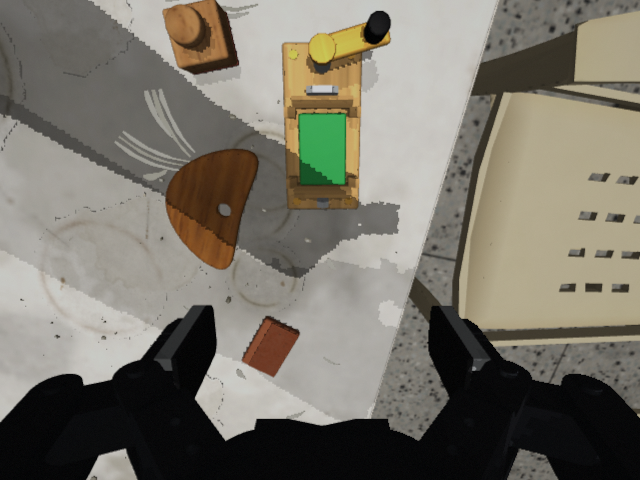

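>>> {"api": "send_rows", "payload": {
  "moves": [53, 0, -13, 0, 0, 0, -1, 53, 0, -13, 0, 0, 0, -1, 53, 0, -13, 0, 0, 0, -1, 53, 0, -13, 0, 0, 0, -1, 50, 0, -13, 0, 0, 0, -1, 0, 0, 0, 0, 0, 0, -1, 0, 0, 0, 0, 0, 0, -1]
}}

```text
time: 9.93
tcp_pos: [0.4438, -0.3815, 0.1633]
ee_rot: [-1.3, 1.055, -1.052]
force: [-0.5, 0.7, -1.0]
opening: 0.0854
```

```bash
python3 snap.py w9; python3 - <<'E'
from h import *
T=np.load('w8.npy');C=cam('wrist',T); im=cv2.imread('pics/w8.png')
h=cv2.cvtColor(im,cv2.COLOR_BGR2HSV)
print('spacer',rect((h[...,0]>45)&(h[...,0]<80)&(h[...,1]>100),C,.024))
T=np.load('w9.npy');C=cam('wrist',T); im=cv2.imread('pics/w9.png')
h=cv2.cvtColor(im,cv2.COLOR_BGR2HSV)
print('blue',rect((h[...,0]>85)&(h[...,0]<125)&(h[...,1]>70)&(h[...,2]>40),C,.009))
E
```

```text
9.975 [ 0.444  -0.3811  0.1636] zaz 12.0 y [-8.e-04  2.e-03 -1.e+00] F [ 0.9  0.2 -0.9] op 0.0854 q [-0.82  0.2   0.1   1.47  0.    0.54]
spacer [(441.5, -55.1, 32.7, 48.2, 11.9, (299, 113, 47, 72))]
blue [(452.2, -379.8, 25.3, 47.9, -36.8, (300, 197, 66, 61))]
```

View pics/w9.png

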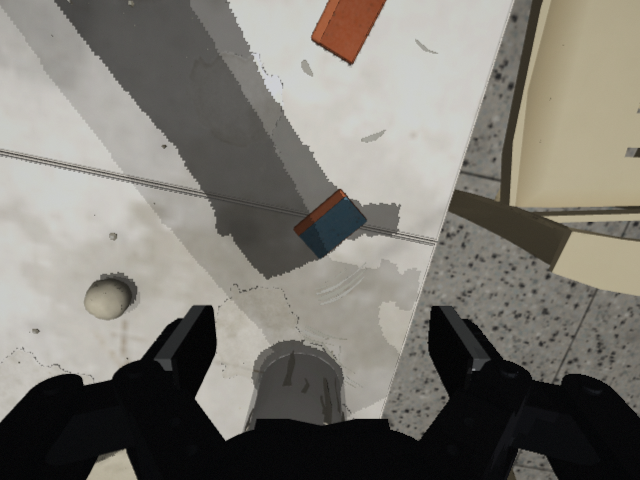

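```bash
python3 - <<'E'
from h import *
T=np.load('w9.npy');C=cam('wrist',T); im=cv2.imread('pics/w9.png')
print('can near base',cast(C,[(297,342),(253,385),(342,385)],0).round(3))
h=cv2.cvtColor(im,cv2.COLOR_BGR2HSV)
m=(h[...,1]>70); m[:150]=0;m[280:]=0;m[:,:270]=0;m[:,390:]=0
print('tile',rect(m,C,.008))
print(cast(C,[(342,189),(294,230)],.007).round(4),cast(C,[(367,217),(321,259)],.009).round(4))
cv2.imwrite('pics/w9z.png',cv2.resize(im[170:280,280:390],None,fx=5,fy=5,interpolation=cv2.INTER_CUBIC))
E
```

```text
can near base [[ 0.445 -0.492  0.   ]
 [ 0.413 -0.546  0.   ]
 [ 0.495 -0.528  0.   ]]
tile [(449.0, -377.3, 33.4, 49.5, -37.4, (293, 189, 73, 69))]
[[ 0.4528 -0.3485  0.007 ]
 [ 0.4229 -0.3882  0.007 ]] [[ 0.4766 -0.3654  0.009 ]
 [ 0.4488 -0.4069  0.009 ]]
```

View pics/w9z.png

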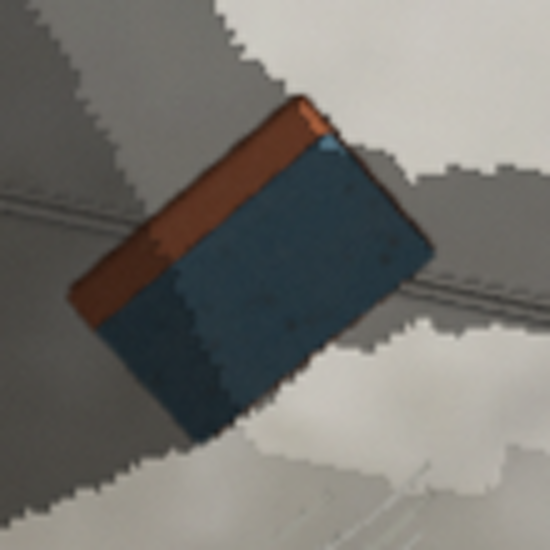

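>>> {"api": "send_rows", "payload": {
  "moves": [-2.8, 0, 5.7, 0, 0, 0, -0.1, 0, 20, 0, 0, 0.1724, 0, -0.1, 0, 25, 0, 0, 0.1724, 0, -0.1, 0, 25, 0, 0, 0.1724, 0, -0.1, 0, 25, 0, 0, 0.1724, 0, -0.1, 0, 25, 0, 0, 0.1724, 0, -0.1, 0, 10, 0, 0, 0, 0, -0.1, 0, 0, 0, 0, 0, 0, -0.1, 0, 0, 0, 0, 0, 0, -0.1]
}}

```text
time: 11.1
tcp_pos: [0.4498, -0.3792, 0.0353]
ee_rot: [-0.826, 1.668, -1.673]
force: [1.1, -0.7, 0.3]
opening: 0.0468
```

```bash
python3 snap.py w10
```

```text
11.15 [ 0.4498 -0.3795  0.0355] zaz -37.31 y [ 0.0017 -0.0017 -1.    ] F [ 0.  -0.4 -0. ] op 0.0469 q [-0.81  0.27 -0.08  1.21  0.    1.41]
```

View pics/w10.png

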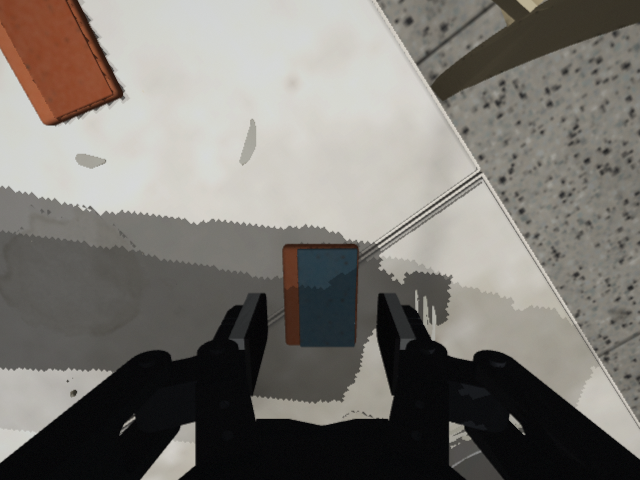

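>>> {"api": "send_rows", "payload": {
  "moves": [0, 10, 0, 0, 0, 0, -0.1, -1.5, 6.5, 0, 0, 0, 0, -0.1, 0, 0, 0, 0, 0, 0, 0.1, 0, 0, 0, 0, 0, 0, 1, 0, 0, 0, 0, 0, 0, 1, 0, 0, 0, 0, 0, 0, 1]
}}

```text
time: 11.9
tcp_pos: [0.4502, -0.3781, 0.0186]
ee_rot: [-0.826, 1.67, -1.673]
force: [-0.9, -0.2, 6.8]
opening: 0.0322
```

```bash
python3 snap.py w11
```

```text
11.95 [ 0.4503 -0.3781  0.0186] zaz -37.41 y [ 0.001  -0.0012 -1.    ] F [-0.3  0.8  5.7] op 0.032 q [-0.81  0.28 -0.1   1.18  0.    1.41]
```

View pics/w11.png

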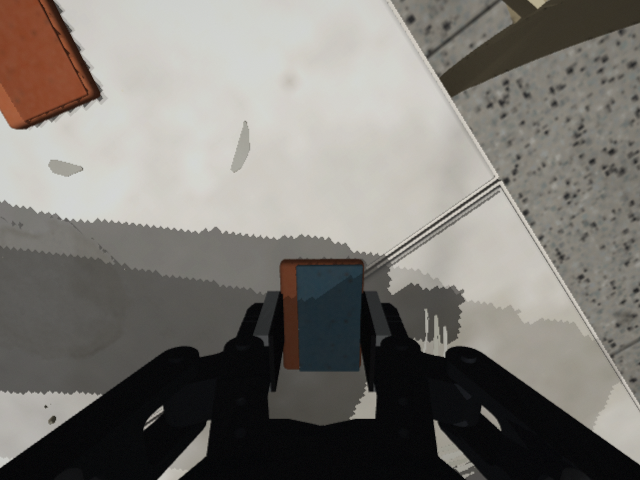

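>>> {"api": "send_rows", "payload": {
  "moves": [0, -20, 0, 0, 0, 0, 1, 0, -50, 0, 0, 0, 0, 1, 0, -45, 0, 0, 0, 0, 1, -42, 0, -34, 0, 0, 0, 1, -42, 0, -34, 0, 0, 0, 1, -42, 0, -34, 0, 0, 0, 1, -42, 0, -34, 0, 0, 0, 1, -42, 0, -34, 0, 0, 0, 1, -41.6, 0, -33.9, 0, 0, 0, 1, 0, 0, 0, 0, -0.1724, 0, 1, 0, 0, 0, 0, -0.1724, 0, 1, 0, 0, 0, 0, -0.1724, 0, 1, 0, 0, 0, 0, -0.1724, 0, 1, 0, 0, 0, 0, -0.1724, 0, 1, 0, 15, 0, 0, 0, 0, 1, 0, 30, 0, 0, 0, 0, 1, 0, 0, 0, 0, 0, 0, 1, 0, 0, 0, 0, 0, 0, 1]
}}

```text
time: 14.2
tcp_pos: [0.4405, -0.0539, 0.0872]
ee_rot: [-1.301, 1.055, -1.054]
force: [-0.2, -0.4, 0.8]
opening: 0.0321
```

```bash
python3 snap.py w12
```

```text
14.25 [ 0.4411 -0.054   0.0879] zaz 11.9 y [-7.e-04  2.e-04 -1.e+00] F [0.4 0.  0.5] op 0.0319 q [-0.27 -0.14 -0.4   1.3   0.    1.09]
```

View pics/w12.png

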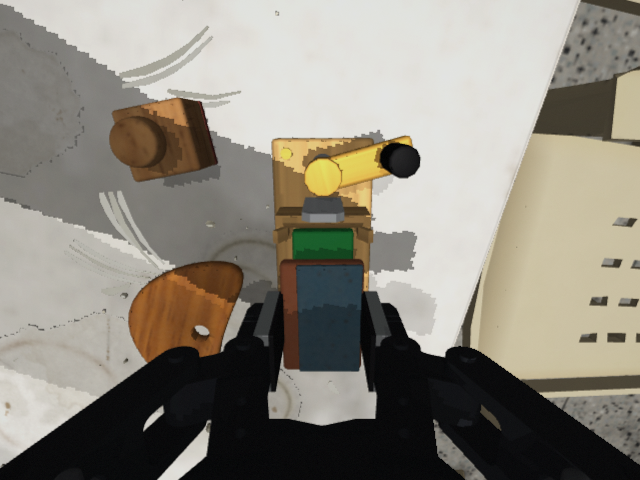

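```bash
python3 - <<'E'
from h import *
T=np.load('w12.npy');C=cam('wrist',T)
P=cast(C,[(272,138),(373,138)],.006); print('foot edge',((P-T[:3,3])@T[:3,:3]*1000).round(1))
P=cast(C,[(293,229),(354,229)],.024); print('spacer edge',((P-T[:3,3])@T[:3,:3]*1000).round(1))
P=cast(C,[(283,260),(362,260),(361,371),(284,371)],T[2,3]-.011); print('tile',((P-T[:3,3])@T[:3,:3]*1000).round(1))
E
```

```text
foot edge [[-69.8  81.2 -26.7]
 [-69.9  81.2  27.7]]
spacer edge [[-24.   63.2 -15. ]
 [-24.1  63.2  17.2]]
tile [[-25.9  11.  -15. ]
 [-26.   11.   15.9]
 [ 25.1  11.   17.2]
 [ 25.1  11.  -16.1]]
```

>>> {"api": "send_rows", "payload": {
  "moves": [0.5, 18, 0.4, 0, 0, 0, 1, 0, 13, 0, 0, 0, 0, 1, 0, 7, 0, 0, 0, 0, 1, 0, 4, 0, 0, 0, 0, 1, 0, 2, 0, 0, 0, 0, 1, 0, 0, 0, 0, 0, 0, 1]
}}

```text
time: 15.0
tcp_pos: [0.4413, -0.0542, 0.0435]
ee_rot: [-1.301, 1.054, -1.054]
force: [-0.0, 0.0, -1.3]
opening: 0.032
```

```bash
python3 snap.py w13
```

```text
15.05 [ 0.4413 -0.0542  0.0435] zaz 11.97 y [ 2.e-04  2.e-04 -1.e+00] F [-0.   1.4 -1.2] op 0.0321 q [-0.27 -0.1  -0.46  1.21  0.    1.09]
```

View pics/w13.png

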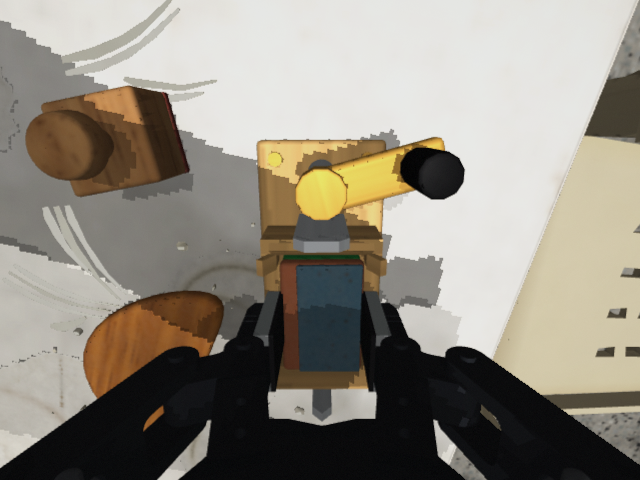

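>>> {"api": "send_rows", "payload": {
  "moves": [0, 0.6, 0, 0, 0, 0, 1, 0, 0, 0, 0, 0, 0, 0, 0, 0, 0, 0, 0, 0, -0.3, 0, 0, 0, 0, 0, 0, -0.3, 0, -30, 0, 0, 0, 0, -0.3, 0, -50, 0, 0, 0, 0, -0.5, 30, -50, 0, 0, 0, 0, -1, 30, 0, 0, 0, 0, 0, -1, 0, 0, 0, 0, 0, 0, -1]
}}

```text
time: 16.18
tcp_pos: [0.4545, -0.1147, 0.1737]
ee_rot: [-1.299, 1.054, -1.058]
force: [-0.8, 1.0, -0.1]
opening: 0.0853
```

```bash
python3 snap.py w14
```

```text
16.225 [ 0.4536 -0.1135  0.1728] zaz 11.82 y [ 0.002  -0.0012 -1.    ] F [ 0.4 -0.7  0.2] op 0.0856 q [-0.39 -0.11 -0.2   1.47  0.    0.97]
```

View pics/w14.png

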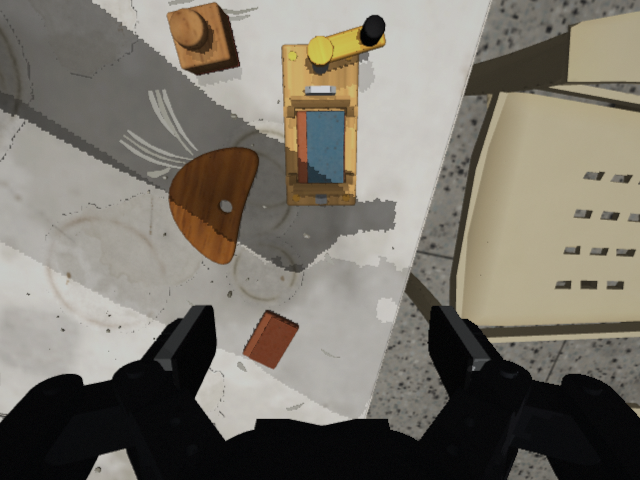

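>>> {"api": "send_rows", "payload": {
  "moves": [-58.2, 0, 8.9, 0, 0, 0, -1, -58.2, 0, 8.9, 0, 0, 0, -1, -58.2, 0, 8.9, 0, 0, 0, -1, -58.2, 0, 8.9, 0, 0, 0, -1, -58.2, 0, 8.9, 0, 0, 0, -1, -58.2, 0, 8.9, 0, 0, 0, -1, 0, 9, 0, 0, -0.163, 0, -0.4, 0, 9, 0, 0, -0.163, 0, -0.4, 0, 9, 0, 0, -0.163, 0, -0.4, 0, 9, 0, 0, -0.163, 0, -0.4, 0, 9, 0, 0, -0.163, 0, -0.4, 0, 9, 0, 0, -0.163, 0, -0.4, 0, 9, 0, 0, -0.163, 0, -0.4, 0, 9, 0, 0, -0.163, 0, -0.4, 0, 0, 0, 0, 0, 0, -0.4]
}}

```text
time: 18.1
tcp_pos: [0.4313, 0.2397, 0.0989]
ee_rot: [-1.572, 0.049, -0.043]
force: [-0.1, 0.7, 0.4]
opening: 0.0597
```

```bash
python3 snap.py w15; python3 - <<'E'
from h import *
T=np.load('w15.npy');C=cam('wrist',T); im=cv2.imread('pics/w15.png')
h=cv2.cvtColor(im,cv2.COLOR_BGR2HSV)
m=(h[...,1]>100)&((h[...,0]<20)|(h[...,0]>170)); m[:120]=0; m[:,:220]=0;m[:,420:]=0
m=cv2.morphologyEx(m.astype(np.uint8),cv2.MORPH_CLOSE,np.ones((3,3)))
print(rect(m,C,.018))
E
```

```text
18.15 [0.4319 0.2398 0.0997] zaz 86.64 y [-0.004  -0.0012 -1.    ] F [-0.3 -0.2  0.6] op 0.0599 q [ 0.37 -0.01 -0.26  1.32  0.    0.43]
[(433.8, 237.5, 43.0, 81.3, 86.7, (281, 197, 76, 129))]
```

View pics/w15.png

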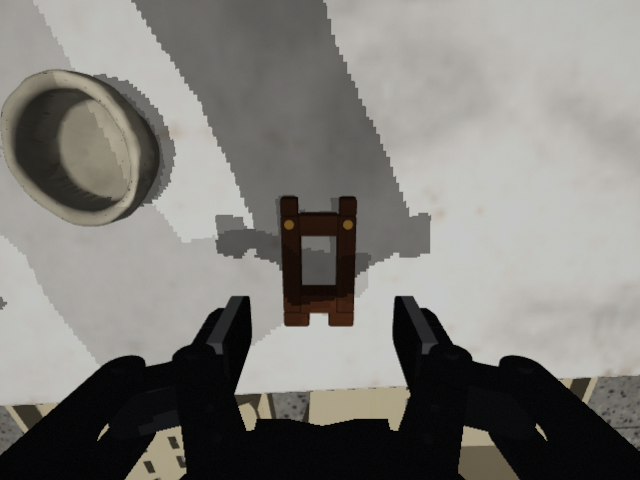

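>>> {"api": "send_rows", "payload": {
  "moves": [2, 30, -2.2, 0, 0, 0, -0.4, 0, 30, 0, 0, 0, 0, -0.4, 0, 12, 0, 0, 0, 0, -0.4, 0, 4.5, 0, 0, 0, 0, -0.4, 0, 0, 0, 0, 0, 0, -0.2, 0, 0, 0, 0, 0, 0, 1, 0, 0, 0, 0, 0, 0, 1, 0, 0, 0, 0, 0, 0, 1]
}}

```text
time: 19.15
tcp_pos: [0.4366, 0.2379, 0.0258]
ee_rot: [-1.569, 0.043, -0.048]
force: [-0.3, -0.2, 5.5]
opening: 0.0422
```

```bash
python3 snap.py w16
```

```text
19.2 [0.4366 0.2379 0.0258] zaz 86.68 y [ 0.0029  0.0012 -1.    ] F [ 0.1 -0.2  7.5] op 0.0421 q [ 0.36  0.05 -0.35  1.17  0.    0.42]
```

View pics/w16.png

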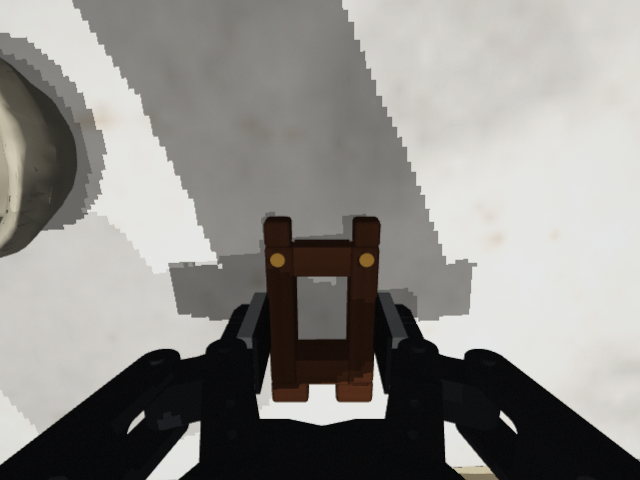

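>>> {"api": "send_rows", "payload": {
  "moves": [0, -20, 0, 0, 0, 0, 1, 0, -50, 0, 0, 0, 0, 1, 0, -55, 0, 0, 0, 0, 1, 0, -20, 0, 0, 0, 0, 1, 4.4, 0, -58.2, 0, 0, 0, 1, 4.4, 0, -58.2, 0, 0, 0, 1, 4.4, 0, -58.2, 0, 0, 0, 1, 4.4, 0, -58.2, 0, 0, 0, 1, 4.4, 0, -58.2, 0, 0, 0, 1, 0, 0, 0, 0, 0.163, 0, 1, 0, 0, 0, 0, 0.163, 0, 1, 0, 0, 0, 0, 0.163, 0, 1, 0, 0, 0, 0, 0.163, 0, 1, 0, 0, 0, 0, 0.163, 0, 1, 0, 0, 0, 0, 0.163, 0, 1, 0, 0, 0, 0, 0.163, 0, 1, 0, 0, 0, 0, 0.163, 0, 1, 0, 45, 0, 0, 0, 0, 1, 0, 0, 0, 0, 0, 0, 1, 0, 0, 0, 0, 0, 0, 1]
}}

```text
time: 21.7
tcp_pos: [0.4406, -0.0545, 0.1249]
ee_rot: [-1.301, 1.054, -1.054]
force: [-0.9, -0.3, 0.3]
opening: 0.0422
```

```bash
python3 snap.py w17
```

```text
21.75 [ 0.4414 -0.0547  0.1258] zaz 11.98 y [ 1.e-04 -0.e+00 -1.e+00] F [0.9 0.3 0.1] op 0.0423 q [-0.27 -0.16 -0.34  1.38  0.    1.09]
```

View pics/w17.png

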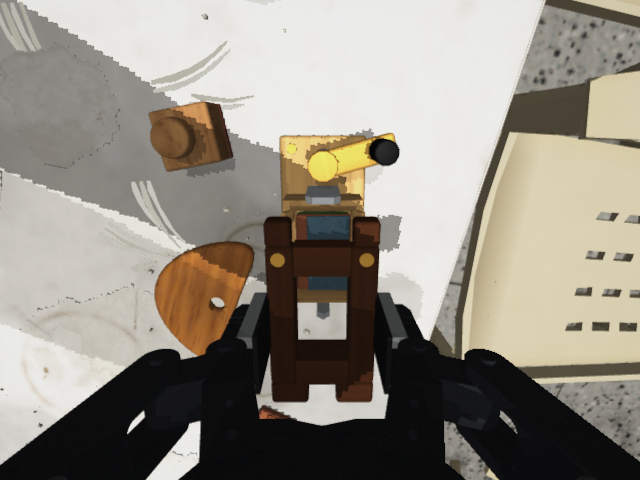

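```bash
python3 - <<'E'
from h import *
im=cv2.imread('pics/w17.png'); cv2.imwrite('pics/w17z.png',cv2.resize(im[125:325,255:395],None,fx=4,fy=4,interpolation=cv2.INTER_CUBIC)[:600])
cv2.imwrite('pics/w17y.png',cv2.resize(im[200:410,255:395],None,fx=4,fy=4,interpolation=cv2.INTER_CUBIC)[240:])
E
```

```text
(no output)
```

View pics/w17z.png

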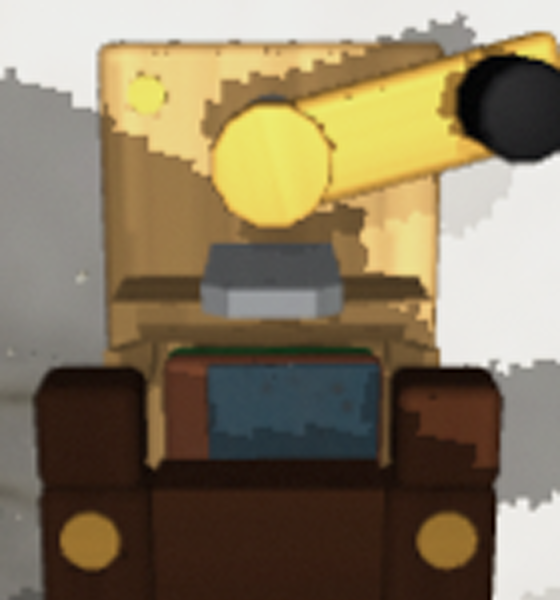

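View pics/w17y.png

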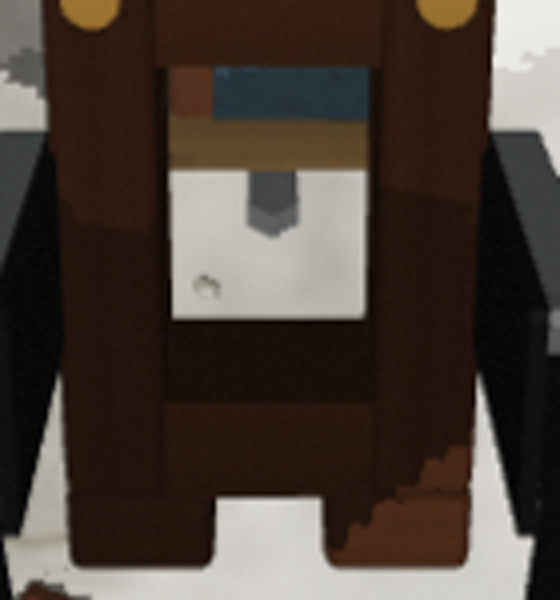

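```bash
python3 - <<'E'
from h import *
T=np.load('w17.npy');C=cam('wrist',T)
A=lambda u,v:(255+(u-1.5)/4,125+(v-1.5)/4)
B=lambda u,v:(255+(u-1.5)/4,200+(240+v-1.5)/4)
def loc(p,z): return ((cast(C,p,z)-T[:3,3])@T[:3,:3]*1000).round(1)[:, [0,2]].tolist()
print('foot',loc([A(101,43),A(440,43)],.006))
print('wide',loc([A(272,303)],.048),'narrow',loc([B(272,215)],.048))
print('foot sides mid',loc([A(107,270),A(436,270)],.006), 'pivot',loc([A(272,162)],.057))
zt=T[2,3]-.0078
print('dots',loc([A(90,541),A(447,541)],zt))
print('plus corners',loc([A(36,385),A(500,385)],zt),'minus',loc([B(70,560),B(467,560)],zt))
print('notch +',loc([A(143,385),A(392,385)],zt),'-',loc([B(213,560),B(324,560)],zt))
E
```

```text
foot [[-70.4, -26.5], [-70.5, 27.4]]
wide [[-36.7, 0.6]] narrow [[33.2, 0.8]]
foot sides mid [[-34.1, -26.7], [-34.1, 28.0]] pivot [[-56.8, 0.6]]
dots [[-27.2, -16.9], [-27.2, 17.2]]
plus corners [[-42.5, -21.3], [-42.5, 21.5]] minus [[37.3, -21.3], [37.3, 21.7]]
notch + [[-42.5, -11.4], [-42.5, 11.5]] - [[37.3, -5.8], [37.3, 6.2]]
```

>>> {"api": "send_rows", "payload": {
  "moves": [2, 18, 0.5, 0, 0, 0, 1, 0, 18, 0, 0, 0, 0, 1, 0, 11, 0, 0, 0, 0, 1, 0, 0, 0, 0, 0, 0, 1, 0, 0, 0, 0, 0, 0, 1]
}}

```text
time: 22.38
tcp_pos: [0.4418, -0.0564, 0.0778]
ee_rot: [-1.3, 1.053, -1.055]
force: [-0.3, 0.6, 0.4]
opening: 0.0426
```

```bash
python3 snap.py w18;python3 - <<'E'
from h import *
im=cv2.imread('pics/w18.png'); cv2.imwrite('pics/w18z.png',cv2.resize(im[130:420,220:440],None,fx=2,fy=2,interpolation=cv2.INTER_CUBIC)[:600])
E
```

```text
22.425 [ 0.442  -0.0565  0.078 ] zaz 11.98 y [ 1.e-03 -3.e-04 -1.e+00] F [-0.4 -0.7  0.3] op 0.0421 q [-0.28 -0.13 -0.42  1.28 -0.    1.08]
```

View pics/w18z.png

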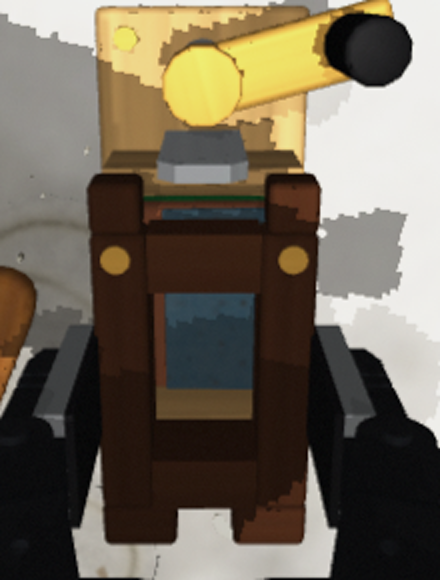

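>>> {"api": "send_rows", "payload": {
  "moves": [0, 6, 0, 0, 0, 0, 1, 0, 5, 0, 0, 0, 0, 1, 0, 4, 0, 0, 0, 0, 1, 0, 2, 0, 0, 0, 0, 1, 0, 0, 0, 0, 0, 0, 1]
}}

```text
time: 23.05
tcp_pos: [0.4412, -0.0562, 0.06]
ee_rot: [-1.301, 1.054, -1.053]
force: [-0.4, -0.3, -0.7]
opening: 0.0423
```

```bash
python3 snap.py w19;python3 - <<'E'
from h import *
im=cv2.imread('pics/w19.png'); cv2.imwrite('pics/w19z.png',cv2.resize(im[130:420,220:440],None,fx=2,fy=2,interpolation=cv2.INTER_CUBIC)[:600])
E
```

```text
23.1 [ 0.4413 -0.0563  0.0601] zaz 11.98 y [-5.e-04  1.e-04 -1.e+00] F [-0.1 -0.4 -0.3] op 0.0422 q [-0.28 -0.12 -0.44  1.25 -0.    1.08]
```

View pics/w19z.png

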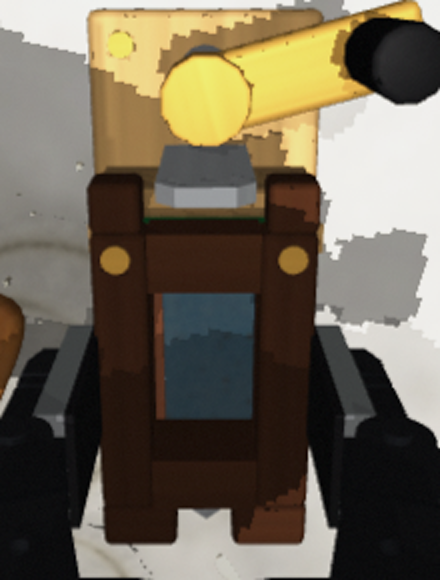

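>>> {"api": "send_rows", "payload": {
  "moves": [0, 2, 0, 0, 0, 0, 1, 0, 1, 0, 0, 0, 0, 1, 0, 0, 0, 0, 0, 0, 1]
}}

```text
time: 23.48
tcp_pos: [0.4413, -0.0563, 0.0571]
ee_rot: [-1.301, 1.054, -1.054]
force: [0.3, 0.3, -0.2]
opening: 0.0422
```

>>> {"api": "send_rows", "payload": {
  "moves": [0, 1, 0, 0, 0, 0, 1, 0, 0, 0, 0, 0, 0, 1]
}}

```text
time: 23.72
tcp_pos: [0.4415, -0.0563, 0.0568]
ee_rot: [-1.301, 1.054, -1.054]
force: [-1.8, 0.2, 5.0]
opening: 0.0424
```

>>> {"api": "send_rows", "payload": {
  "moves": [0, 0, 0, 0, 0, 0, 0, 0, 0, 0, 0, 0, 0, -0.35, 0, 0, 0, 0, 0, 0, -0.35, 0, -20, 0, 0, 0, 0, -0.35, 0, -45, 0, 0, 0, 0, -0.35, 30, -45, 0, 0, 0, 0, -0.35, 30, 0, 0, 0, 0, 0, -0.35, 0, 0, 0, 0, 0, 0, -0.35]
}}

```text
time: 24.72
tcp_pos: [0.4545, -0.1166, 0.1667]
ee_rot: [-1.3, 1.054, -1.057]
force: [-0.3, 1.5, -0.6]
opening: 0.0577
```

```bash
python3 snap.py w20;python3 - <<'E'
from h import *
im=cv2.imread('pics/w20.png'); cv2.imwrite('pics/w20z.png',cv2.resize(im[0:230,240:440],None,fx=2.6,fy=2.6,interpolation=cv2.INTER_CUBIC)[:600])
cv2.imwrite('pics/s20.png',cv2.resize(r.grab_frame('side')[190:300,250:400],None,fx=5,fy=5,interpolation=cv2.INTER_CUBIC))
E
```

```text
24.775 [ 0.4537 -0.1154  0.1659] zaz 11.83 y [ 1.4e-03 -8.0e-04 -1.0e+00] F [ 0.3  0.6 -0. ] op 0.0577 q [-0.39 -0.1  -0.22  1.46  0.    0.97]
```

View pics/w20z.png

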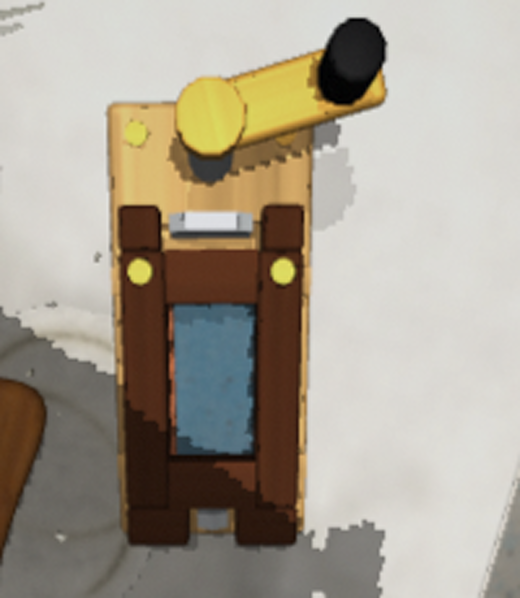

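View pics/s20.png

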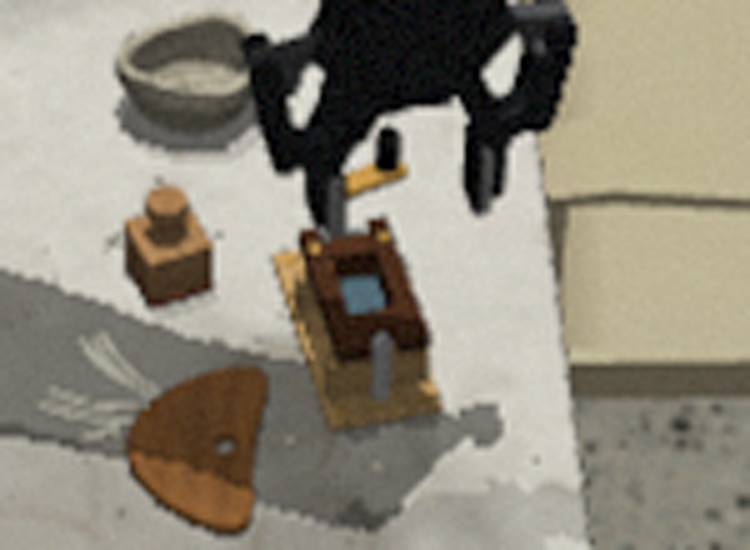

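```bash
python3 - <<'E'
from h import *
T=np.load('w20.npy');C=cam('wrist',T)
k=cast(C,[(240+357/2.6,45/2.6)],.079)[0]; p=cast(C,[(240+210/2.6,116/2.6)],.057)[0]
print('knob',k,'piv',p,np.linalg.norm((k-p)[:2]),np.degrees(np.arctan2(k[1]-p[1],k[0]-p[0])))
T=np.load('w17.npy');C=cam('wrist',T)
k=cast(C,[(255+523/4,125+112/4)],.079)[0];print('knob17',k)
im=cv2.imread('pics/w20.png');C=cam('wrist',np.load('w20.npy'))
h=cv2.cvtColor(im,cv2.COLOR_BGR2HSV)
m=(h[...,1]>90)&((h[...,0]<11)|(h[...,0]>172))&(h[...,2]<150); m[:70]=0;m[215:]=0;m[:,:280]=0;m[:,362:]=0
m=cv2.morphologyEx(m.astype(np.uint8),cv2.MORPH_CLOSE,np.ones((3,3)))
for z in (.047,.049,.053): print(z,rect(m,C,z))
E
```

```text
knob [0.45588939 0.01511968 0.079     ] piv [0.42948534 0.00114389 0.057     ] 0.02987468016098624 27.89249663985273
knob17 [0.45551824 0.01453499 0.079     ]
0.047 [(441.5, -54.7, 42.9, 80.5, 12.0, (286, 79, 71, 130))]
0.049 [(441.5, -54.6, 42.6, 79.8, 12.0, (286, 79, 71, 130))]
0.053 [(441.4, -54.4, 41.9, 78.5, 12.0, (286, 79, 71, 130))]
```

>>> {"api": "send_rows", "payload": {
  "moves": [-42.6, 0, 9.5, 0, 0, 0, 0.2, -42.6, 0, 9.5, 0, 0, 0, 0.2, -42.5, 0, 9.6, 0, 0, 0, 0.2, 0, 0, 0, 0, -0.1685, 0, 0.2, 0, 0, 0, 0, -0.1685, 0, 0.2, 0, 0, 0, 0, -0.1685, 0, 0.2, 0, 0, 0, 0, -0.1685, 0, 0.2, 0, 0, 0, 0, -0.1685, 0, 0.2, 0, 0, 0, 0, -0.1685, 0, 0.2, 0, 0, 0, 0, -0.1685, 0, 0.2, 0, 0, 0, 0, -0.1685, 0, 0.2, 0, 0, 0, 0, -0.1685, 0, 0.2, 0, 0, 0, 0, -0.1685, 0, 0.2, 0, 0, 0, 0, -0.1685, 0, 0.2, 0, 30, 0, 0, 0, 0, 0.2, 0, 25, 0, 0, 0, 0, 0.2, 0, 0, 0, 0, 0, 0, 0.2, 0, 0, 0, 0, 0, 0, 0.2]
}}

```text
time: 27.08
tcp_pos: [0.4551, 0.0164, 0.1116]
ee_rot: [-1.536, -0.386, 0.386]
force: [0.9, 0.1, 0.6]
opening: 0.0341
```

```bash
python3 snap.py w21
```

```text
27.125 [0.4557 0.0162 0.1122] zaz 118.22 y [ 0.e+00  2.e-04 -1.e+00] F [-0.2 -0.1  0.7] op 0.0343 q [-0.11 -0.12 -0.34  1.35  0.   -0.6 ]
```

View pics/w21.png

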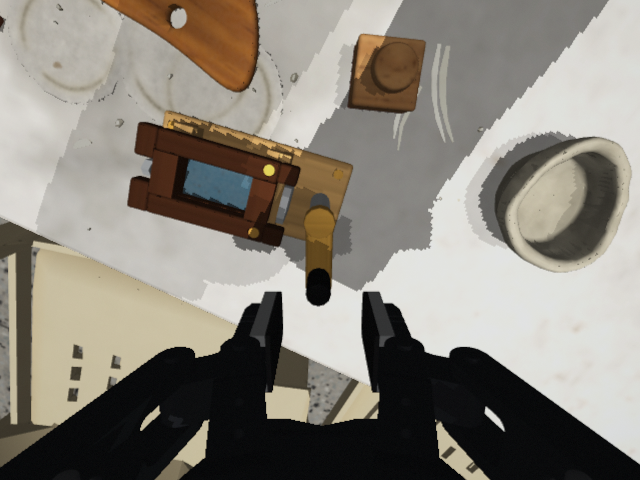

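>>> {"api": "send_rows", "payload": {
  "moves": [-0.5, 16, -1, 0, 0, 0, 0.3, 0, 12, 0, 0, 0, 0, 0.3, 0, 3.5, 0, 0, 0, 0, 0.45, 0, 0, 0, 0, 0, 0, 0.55, 0, 0, 0, 0, 0, 0, 0.55]
}}

```text
time: 27.75
tcp_pos: [0.4556, 0.0147, 0.08]
ee_rot: [-1.536, -0.386, 0.385]
force: [-0.7, -0.3, -0.2]
opening: 0.019
```

```bash
python3 snap.py w22
```

```text
27.8 [0.4557 0.0147 0.0801] zaz 118.17 y [ 5.e-04 -0.e+00 -1.e+00] F [-0.1  0.5 -0.1] op 0.0192 q [-0.11 -0.1  -0.39  1.28  0.   -0.61]
```

View pics/w22.png

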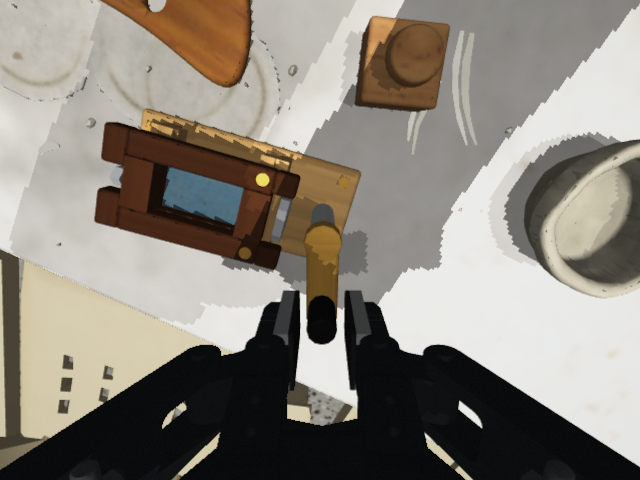

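>>> {"api": "send_rows", "payload": {
  "moves": [0, 0, 0, 0, 0, 0, 0.64, -0.45, 0, -5.2, 0, 0.1745, 0, 0.64, -0.45, 0, -5.2, 0, 0.1745, 0, 0.64, -0.45, 0, -5.2, 0, 0.1745, 0, 0.64, -0.45, 0, -5.2, 0, 0.1745, 0, 0.64, -0.45, 0, -5.2, 0, 0.1745, 0, 0.64, 0, 0, 0, 0, 0, 0, 0.64]
}}

```text
time: 28.68
tcp_pos: [0.4569, -0.0107, 0.08]
ee_rot: [-1.55, 0.297, -0.298]
force: [-0.7, -1.0, -0.3]
opening: 0.0153
```

```bash
python3 snap.py w23
```

```text
28.725 [ 0.4569 -0.0106  0.08  ] zaz 68.27 y [ 5.e-04 -1.e-04 -1.e+00] F [-0.1 -0.2  0. ] op 0.0158 q [-0.17 -0.1  -0.38  1.28 -0.    0.21]
```

View pics/w23.png

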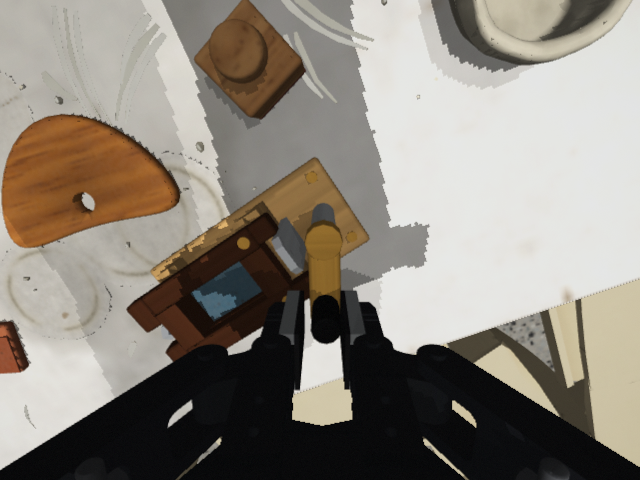

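>>> {"api": "send_rows", "payload": {
  "moves": [-0.45, 0, -5.2, 0, 0.1745, 0, 0.64, -0.45, 0, -5.2, 0, 0.1745, 0, 0.64, -0.45, 0, -5.2, 0, 0.1745, 0, 0.64, -0.45, 0, -5.2, 0, 0.1745, 0, 0.64, -0.45, 0, -5.2, 0, 0.1745, 0, 0.64, 0, 0, -1.5, 0, 0.05, 0, 0.64, 0, 0, 0, 0, 0, 0, 0.64]
}}

```text
time: 29.6
tcp_pos: [0.4371, -0.0282, 0.0799]
ee_rot: [-1.325, 1.007, -1.008]
force: [-0.9, 0.5, -0.1]
opening: 0.0154
```

```bash
python3 snap.py w24
```

```text
29.65 [ 0.4371 -0.0282  0.0799] zaz 15.48 y [ 6.e-04 -1.e-04 -1.e+00] F [-0.3  0.2  0.7] op 0.0149 q [-0.22 -0.15 -0.43  1.29 -0.    1.08]
```

View pics/w24.png

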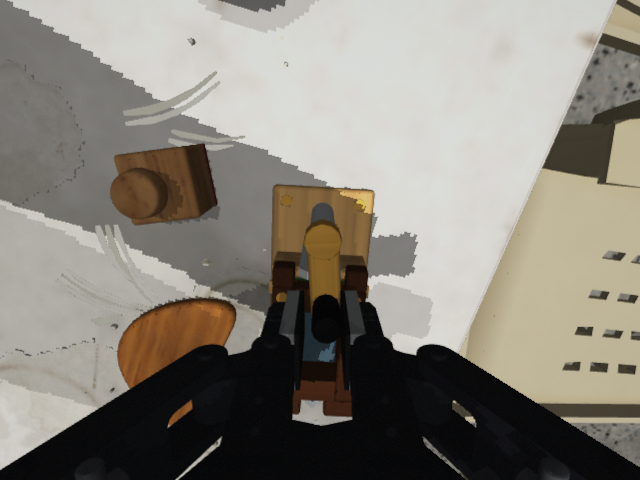

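>>> {"api": "send_rows", "payload": {
  "moves": [0, 0, -1.5, 0, 0.06, 0, 0.64, 0, 0, -1, 0, 0, 0, 0.64, 0, 0, 0, 0, 0, 0, 0.64]
}}

```text
time: 30.02
tcp_pos: [0.4347, -0.0289, 0.0799]
ee_rot: [-1.301, 1.053, -1.054]
force: [1.1, -0.3, 0.8]
opening: 0.0153
```

>>> {"api": "send_rows", "payload": {
  "moves": [0, 0, -1, 0, 0, 0, 0.64, 0, 0, 0, 0, 0, 0, 0.64]
}}

```text
time: 30.28
tcp_pos: [0.4339, -0.0293, 0.0799]
ee_rot: [-1.3, 1.054, -1.055]
force: [1.8, -0.2, 0.8]
opening: 0.0154
```

>>> {"api": "send_rows", "payload": {
  "moves": [0, 0, -1, 0, 0, 0, 0.64, 0, 0, 0, 0, 0, 0, 0.64]
}}

```text
time: 30.52
tcp_pos: [0.4336, -0.0293, 0.08]
ee_rot: [-1.298, 1.053, -1.056]
force: [5.4, 0.4, -1.3]
opening: 0.0151
```

>>> {"api": "send_rows", "payload": {
  "moves": [0, 0, -1, 0, 0, 0, 0.64, 0, 0, 0, 0, 0, 0, 0.64]
}}

```text
time: 30.78
tcp_pos: [0.4335, -0.0294, 0.0801]
ee_rot: [-1.297, 1.052, -1.057]
force: [7.8, 0.4, -3.9]
opening: 0.0153
```

At the stop: the force rises with no further travel. I'll back off, lift away and check.

>>> {"api": "send_rows", "payload": {
  "moves": [0, 0, 1.5, 0, 0, 0, 0.5, 0, 0, 0, 0, 0, 0, 0.45, 0, -20, 0, 0, 0, 0, 0.45, 0, -40, 0, 0, 0, 0, 0.3, 30, -30, 0, 0, 0, 0, 0.3, 40, 0, 0, 0, 0, 0, 0.3, 20, 0, 0, 0, 0, 0, 0, 0, 0, 0, 0, 0, 0, 0]
}}

```text
time: 31.78
tcp_pos: [0.4508, -0.1179, 0.1689]
ee_rot: [-1.3, 1.059, -1.055]
force: [0.3, 0.2, -0.3]
opening: 0.0425
```

```bash
python3 snap.py w25;python3 - <<'E'
from h import *
cv2.imwrite('pics/s25.png',cv2.resize(r.grab_frame('side')[110:400,250:400],None,fx=2,fy=2,interpolation=cv2.INTER_CUBIC))
E
```

```text
31.825 [ 0.4506 -0.117   0.1688] zaz 11.76 y [-0.0023  0.0012 -1.    ] F [ 0.  -0.7 -0.5] op 0.0429 q [-0.4  -0.11 -0.21  1.47  0.    0.97]
```

View pics/w25.png

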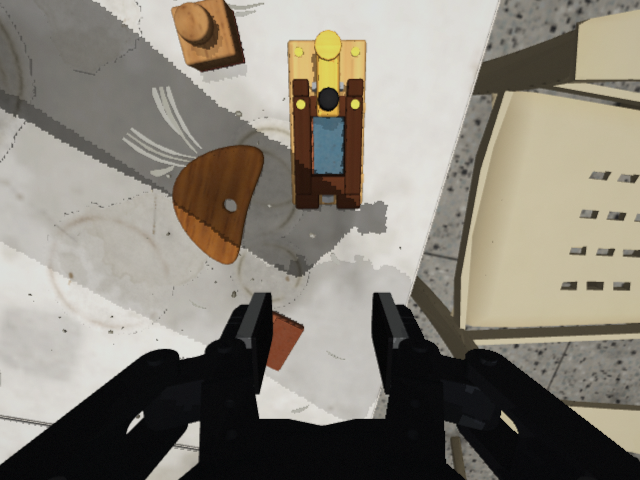

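View pics/s25.png

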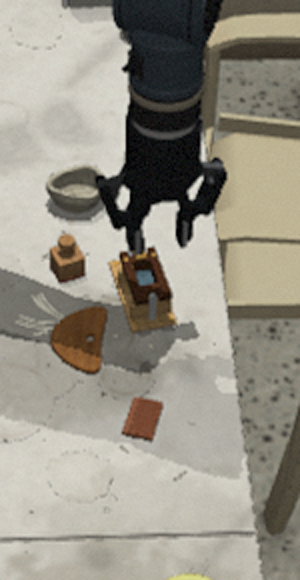

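```bash
python3 - <<'E'
from h import *
T=np.load('w25.npy');C=cam('wrist',T)
k=cast(C,[(328,98)],.079)[0];p=cast(C,[(328,45)],.057)[0]
print(k,p,np.linalg.norm((k-p)[:2]),np.degrees(np.arctan2(k[1]-p[1],k[0]-p[0])),'want ~-78')
r.hand_in()
E
```

```text
[ 0.43552686 -0.02833969  0.079     ] [0.42949891 0.00124665 0.057     ] 0.030194166771679194 -78.48412968394537 want ~-78
the job is handed in; nothing more can be done
```

The job is done and handed in at about 32 s. I laid the green spacer in the pocket, then the blue tile, then the frame with its wide notch over the wide tongue, and swung the brass catch across to its stop.

- **Frame seating:** it touched down at the height expected for a fully seated frame (TCP 56.8 mm against a 25.8 mm grip height, so its underside is at 31 mm). In the last pictures it lies square in the holder at 12.0°, with both tongues in their notches.
- **Catch:** pushing on the knob stopped giving travel while the force rose to about 8 N. The bar then measured −78.5°, against about −78° expected at the stop.
- **Other objects:** the robot touched none of them. The red tile, pot and rib look unmoved in the final side view, though I did not measure them.
- **Disagreements:** the frame's outline measured 1–2 mm small in the images. The narrow tongue was about 2 mm off in one view, probably because its top was hard to pick out, and I did not use it for alignment. No check failed.

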